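# Put the vice set-up parts back on their outlines

### The arm

A 7-joint arm with a two-finger parallel gripper is mounted at the origin on the work surface. World frame = base frame: x ahead of the robot, y to its left, z up, the work surface at z = 0. Lengths are in m, angles in rad, forces in N, time in s.
With the tool pointing down it reaches from about 0.35 to 0.9 m from the base axis. Payload 8.1 kg.
Tool frame: the origin (TCP) lies at the very end of the fingers, on their centre line; the grasp point (between the pads) lies 19 mm behind it (arm.tcp_to_grasp is the z of the grasp point in the tool frame, in m); z points along the fingers, y is the line along which they close (so a half turn about z gives the same grasp; the last joint's range is limited). The gripper opens to 92 mm and grips with 3 to 60 N. Pads are 19 mm wide; open, the fingers measure 130 mm over their backs; the gripper's body (75 mm by 190 mm) begins 47 mm behind the grasp point.
Start: joints at [1.069, 0.434, 0.025, 1.573, -0.012, 1.134, -0.075], TCP at [0.243, -0.576, 0.227] pointing down, gripper open.
Joint ranges: [-2.62, 2.62], [-0.44, 2.09], [-1.27, 1.32], [0.08, 2.57], [-1.32, 4.46], [0.12, 2], [-2.74, 2.74]. Speed limits (rad/s): [2.22, 2.22, 3.01, 3.01, 3.14, 3.14, 3.14].

### API

Orientations are given as a rotation vector (axis times angle).
In Python, from cell import readout, vision, sign_off, arm gives the robot as it stands. The module is installed in compiled form; this text tells all that it offers.
- The arm moves only by the shell command python3 -m creep 'ROWS' [FORCE]. ROWS is JSON, a list of rows, each a list of 5 numbers: the shift along the tool's x, y, z in units of 4 cm (1.0 is 4 cm), then the turn about the tool's z in units of 4 degrees (1.0 is 4 degrees), then the opening, from 0 (shut) to 1 (fully open). A call has 1 to 12 rows; each row shifts and turns the commanded pose from where the row before left it, along the tool's axes as they then stand; what a row does not reach is not made up. A row lasts 1/8 s, in which the tool goes at most 62.5 mm and 10.7 degrees, less where a joint would pass 70% of its speed; a pose out of reach is approached as far as the arm can. A call with a number of a shift or a turn outside -1 to 1 is refused whole. A call with a gripper value outside its range is refused whole. The fingers move at their own pace and stop on an object; FORCE is the grip in N (left out, the last holds). Time passes only in rows, so rows that do not move let the fingers close. It gives the time, the measured TCP pose, the force, the opening and the grip force at its end, in the units of the state.
- readout.observe(): the state, without advancing time (a new reading comes with each control period).
- vision.get_image(name): name is "scene" or "top" or "wrist"; returns a dict with "pixels" (480x640x3 uint8, blue, green, red), "z_map" (480x640 float32, m along the optical axis (not along the pixel's ray), 0 where there is no reading), "camera_matrix" (3x3 intrinsics, pixels), "position" and "rotation" of the camera in the world. Camera axes: x right, y up, looking along -z (the intrinsics and any distortion apply to the point x, -y, -z); pixel columns grow to the right and rows downward; lengths in m; the calibration is good to about 2 mm. A picture is of the moment at which its call begins.
- sign_off(): hands the job in; it is judged then, once.
The state is a dict: "clock": time; "joints": joint angles; "dq": joint speeds; "joint_efforts": joint torques, N m; "position": TCP position; "ee_rot": TCP orientation; "force": force on the tool from outside, world axes, zero at the start; "ft_torque": the same for the moment, N m; "width": opening from 0.0 (shut) to 1.0 (fully open); "gripper_force": force on a finger pad.
Only numpy, scipy, OpenCV 4.12 (cv2) and the standard library are available. Lean on these libraries where they do the work, as an engineer would, in place of code of your own. Each camera call takes 0.05 s, during which the arm holds its last target. There are 200 camera calls.

### The job

Put the four loose steel parts on the bench (V-block, bar, round bushing and hexagon nut) back on the four plywood boards, each standing upright on the dark silhouette that matches its shape, centred on it and turned so that it covers it. Leave the glass jar and the roll of tape where they are.

Things in the scene. Friction and masses are not known exactly. Their poses are not given: they have to be found in the camera images.
- vblock_mid (a point): Loose V-block of bare steel, 60 mm long (x), 45 mm wide (y), 40 mm high, about 0.6 kg, with a V groove 29 mm wide and 15 mm deep along x in its top; flat sides. It starts standing upright on the bench at any yaw. This point is its centre, half-way up; z up.
- bar_mid (a point): Loose plain steel bar, 80 mm long (x), 24 mm wide (y), 36 mm high, about 0.5 kg. It starts standing upright on the bench at any yaw. This point is its centre, half-way up; z up.
- bushing_mid (a point): Loose round steel bushing with a through bore: 58 mm outside diameter, 30 mm bore, 40 mm high, about 0.5 kg. It starts standing upright on the bench at any yaw. This point is its centre, half-way up; z up.
- nut_mid (a point): Loose big hexagon nut of steel, 46 mm across flats, 53 mm across corners, 36 mm high, about 0.4 kg; two of its flats face its +y and -y, its corners lie along x and every 60 degrees from there; a black disc marks the bore on top. It starts standing upright on the bench at any yaw. This point is its centre, half-way up; z up.
- vblock_outline (a point): Fixed flat plywood board, 100 x 80 mm, 5 mm thick (sides along x and y), printed in its middle with the dark life-size silhouette of the V-block (a 60 x 45 mm rectangle, the long side along x, with a thin pale line along its middle for the groove). This point is the centre of the silhouette on the board's top face, 5 mm above the bench; z up.
- bar_outline (a point): Fixed flat plywood board, 100 x 80 mm, 5 mm thick (sides along x and y), printed in its middle with the dark life-size silhouette of the bar (a plain 80 x 24 mm rectangle, the long side along x). This point is the centre of the silhouette on the board's top face, 5 mm above the bench; z up.
- bushing_outline (a point): Fixed flat plywood board, 100 x 80 mm, 5 mm thick (sides along x and y), printed in its middle with the dark life-size silhouette of the bushing (a ring, 58 mm outside and 30 mm inside). This point is the centre of the silhouette on the board's top face, 5 mm above the bench; z up.
- nut_outline (a point): Fixed flat plywood board, 100 x 80 mm, 5 mm thick (sides along x and y), printed in its middle with the dark life-size silhouette of the hexagon nut (a hexagon 46 mm across flats with a pale round centre; two flats face +y and -y, the corners lie along x and every 60 degrees). This point is the centre of the silhouette on the board's top face, 5 mm above the bench; z up.
- jar_mid (a point): Bystander, leave it: small glass jar with a yellow cap, 50 mm diameter, 60 mm high, standing loose on the bench among the parts and boards. This point is its centre, half-way up.
- tape_mid (a point): Bystander, leave it: roll of black tape lying flat on the bench among the parts and boards, 60 mm outside, 40 mm inside diameter, 25 mm high. This point is its centre, half-way up.
Mind the look-alikes: they are no part of the job. Leave any green, pink or turquoise look-alike of the part that bears bar_mid alone.

How it is judged:
By the outcome, as a careful person would: the job done as asked, in the order asked, and still so for the second after the job is handed in, with the robot touching nothing.
It also fails if it takes over 112 s, if anything falls off the work surface, if the arm or the gripper's body presses on something with over 40 N, if the wrist force passes 120 N, or if a joint passes its speed limit or range.

## Working session

There is one attempt and no reset: what is moved stays moved. The work goes in short steps, Python scripts to look and compute and a shell command to move; the robot and the scene stay as the last step left them, time stands still between calls to the robot, and variables do not carry over. Pictures are saved under pics/ and viewed, at most 14 in all, crops included, and the job is handed in when it is done.

```bash
mkdir -p pics; python3 - <<'E'
from cell import readout, vision, arm
import cv2
s=readout.observe();print({k:s[k] for k in('clock','position','ee_rot','width','force')}, arm.tcp_to_grasp)
for n in('scene','top'):
    im=vision.get_image(n);cv2.imwrite(f'pics/{n}0.png',im['pixels']);print(n,im['camera_matrix'],im['position'],im['rotation'])
E
```

```text
{'clock': 0.0, 'position': array([ 0.2424563 , -0.57550532,  0.22594319]), 'ee_rot': array([-3.07786193e+00, -6.21971929e-01,  7.12109950e-04]), 'width': 0.9990276120284404, 'force': array([ 0.12724676,  0.22782884, -0.74803402])} -0.0188
scene [[433.14664966   0.         326.03664208]
 [  0.         433.14664966 231.90329198]
 [  0.           0.           1.        ]] [ 0.87679734 -0.58492676  0.79182835] [0.78313492 0.20112645 0.48743851]
top [[506.70576397   0.         319.81681698]
 [  0.         506.70576397 241.05057851]
 [  0.           0.           1.        ]] [0.39213233 0.04420211 1.30931768] [ 0.07449732 -0.06680649 -1.57634733]
```

View pics/top0.png

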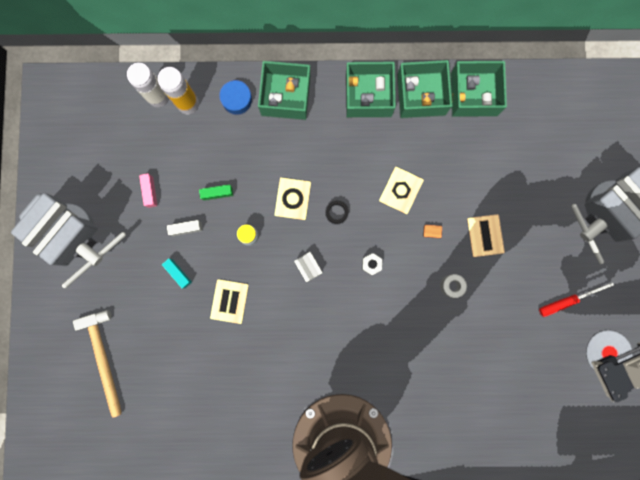

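View pics/scene0.png

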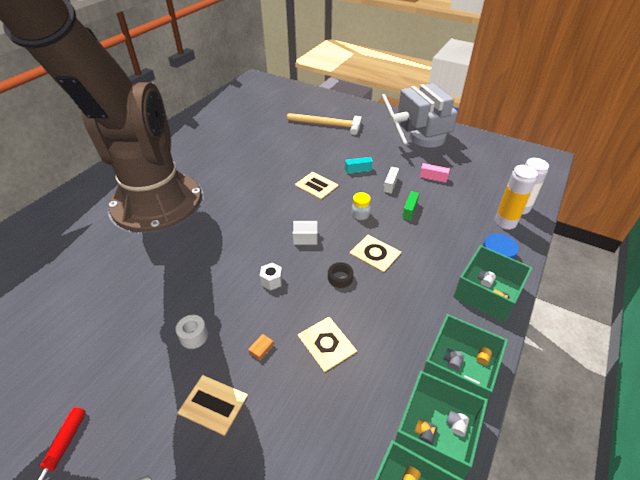

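The top view shows these parts:
- V-block at (308,265)
- white steel bar at (183,228)
- nut at (373,263)
- bushing at (455,286)

The boards are:
- V-block at (229,301)
- bushing at (293,198)
- nut at (401,190)
- bar at (486,236)

The jar is at (247,234) and the tape at (337,211). The coloured bars (pink, green, turquoise) and the orange block are look-alikes to leave alone.

```bash
cat > h.py <<'E'
import numpy as np, cv2
from scipy.spatial.transform import Rotation as Ro
from cell import readout, vision
def grab(n):
    im=vision.get_image(n); im['R']=Ro.from_rotvec(im['rotation']).as_matrix(); return im
def rays(im,uv):
    K=im['camera_matrix']; uv=np.asarray(uv,float).reshape(-1,2)
    return np.c_[(uv[:,0]-K[0,2])/K[0,0],-(uv[:,1]-K[1,2])/K[1,1],-np.ones(len(uv))]@im['R'].T
def onplane(im,uv,z):
    d=rays(im,uv); return im['position']+d*((z-im['position'][2])/d[:,2])[:,None]
def project(im,P):
    c=(np.asarray(P,float).reshape(-1,3)-im['position'])@im['R']; K=im['camera_matrix']
    return np.c_[K[0,2]+K[0,0]*c[:,0]/-c[:,2],K[1,2]-K[1,1]*c[:,1]/-c[:,2]]
def heights(im):
    v,u=np.mgrid[0:480,0:640]; d=rays(im,np.c_[u.ravel(),v.ravel()])
    return (im['position'][2]+d[:,2]*im['z_map'].ravel()).reshape(480,640)
def ortho(im,c,z,half=.08,s=.0005):   # picture of plane z: col grows with x, row grows with y
    n=int(2*half/s)+1; a=(np.arange(n)-n//2)*s
    X,Y=np.meshgrid(c[0]+a,c[1]+a); uv=project(im,np.c_[X.ravel(),Y.ravel(),np.full(X.size,z)]).astype(np.float32)
    mp=(uv[:,0].reshape(n,n),uv[:,1].reshape(n,n))
    return mp
def rect(im,mask,c,z,half=.08,s=.0005):  # blob nearest c on plane z -> centre, size(long,short), yaw of long side deg
    mx,my=ortho(im,c,z,half,s); m=cv2.remap(mask.astype(np.uint8)*255,mx,my,cv2.INTER_LINEAR)>127
    n,lab,st,ce=cv2.connectedComponentsWithStats(m.astype(np.uint8))
    ok=[i for i in range(1,n) if st[i,4]>200]; o=m.shape[0]//2
    i=min(ok,key=lambda i:np.hypot(*(ce[i]-o)))
    cn,_=cv2.findContours((lab==i).astype(np.uint8),cv2.RETR_EXTERNAL,cv2.CHAIN_APPROX_NONE)
    cn=max(cn,key=cv2.contourArea); (cx,cy),(w,h),a=cv2.minAreaRect(cn)
    if h>w: w,h,a=h,w,a+90
    M=cv2.moments(cn)
    return np.r_[c[0]+(cx-o)*s,c[1]+(cy-o)*s],np.r_[w,h]*s*1e3,(a+90)%180-90,np.r_[c[0]+(M['m10']/M['m00']-o)*s,c[1]+(M['m01']/M['m00']-o)*s],M['m00']*s*s*1e6
def go(xy,z,yaw,sym=180):  # yaw: wanted direction of tool y, deg
    s=readout.observe(); R=Ro.from_rotvec(s['ee_rot']).as_matrix(); y=np.degrees(np.arctan2(R[1,1],R[0,1]))
    t=-((yaw-y+sym/2)%sym-sym/2)   # tool z points down
    d=R.T@(np.r_[xy,z]-s['position']); R2=R@Ro.from_rotvec([0,0,np.radians(t)]).as_matrix(); d2=R2.T@(np.r_[xy,z]-s['position'])
    print('t%.2f pos'%s['clock'],s['position'].round(4),'yaw %.1f tilt %.2f'%(y,np.degrees(np.arccos(-R[2,2]))),'j7 %.2f'%s['joints'][6],'w %.3f gf %.1f F'%(s['width'],s['gripper_force']),s['force'].round(1))
    print(' turn units %.2f | shift now'%(t/4),(d/.04).round(3),'| after turn',(d2/.04).round(3))
E
python3 - <<'E'
from h import *
im=grab('top');H=heights(im)
b=im['pixels'].astype(int); 
parts=dict(vblock=((308,265),.040),bar=((183,228),.036),nut=((373,263),.036),bushing=((455,286),.040))
for k,(p,z) in parts.items():
    c=onplane(im,[p],z)[0,:2]; r=rect(im,H>z*.6,c,z)
    print(k,H[p[1]-3:p[1]+4,p[0]-3:p[0]+4].max().round(3),*[np.round(x,4) for x in r])
wood=(b[:,:,2]-b[:,:,0]>35)|((b.max(2)<60)&False)
for k,p in dict(vblock=(229,301),bushing=(293,198),nut=(401,190),bar=(486,236)).items():
    c=onplane(im,[p],.005)[0,:2]; r=rect(im,wood,c,.005)
    print('board',k,*[np.round(x,4) for x in r])
go([.4,0],.2,0)
E
```

```text
vblock 0.037 [0.4416 0.0813] [62.0174 46.6991] 29.7449 [0.4413 0.0813] 2644.25
bar 1.309 [0.5417 0.3962] [84.2711 30.9655] -82.1467 [0.5427 0.3961] 2086.25
nut 0.04 [ 0.4475 -0.0797] [52.5405 48.8789] 55.7131 [ 0.4476 -0.0795] 1824.625
bushing 1.309 [ 0.3917 -0.2823] [59.5 57. ] -90.0 [ 0.3915 -0.2825] 2714.0
board vblock [0.3569 0.2841] [106.0601  86.1536] -9.7618 [0.3571 0.2839] 8559.625
board bushing [0.6228 0.1221] [34.  33.5] 0.0 [0.6225 0.1213] 902.625
board nut [ 0.6418 -0.1625] [29.  28.5] 0.0 [ 0.6423 -0.1623] 694.875
board bar [ 0.5221 -0.3773] [105.1448  86.0257] 6.5295 [ 0.5221 -0.3775] 8521.25
t0.15 pos [ 0.2425 -0.5756  0.2262] yaw -67.2 tilt 0.07 j7 -0.08 w 0.998 gf 0.0 F [-0.8  0.  -0.9]
 turn units -16.79 | shift now [  9.216 -11.732   0.667] | after turn [14.39   3.938  0.667]
```

```bash
python3 - <<'E'
from h import *
go([.4413,.0813],.2,119.7)
im=grab('wrist');print(im['position'],im['R'].round(2),im['camera_matrix'])
E
```

```text
t0.15 pos [ 0.2425 -0.5756  0.2262] yaw -67.2 tilt 0.07 j7 -0.08 w 0.998 gf 0.0 F [-0.8  0.  -0.9]
 turn units -1.71 | shift now [ 10.956 -13.204   0.668] | after turn [ 12.454 -11.803   0.668]
[ 0.31607177 -0.54565607  0.38485052] [[ 0.39  0.88  0.27]
 [-0.92  0.37  0.11]
 [-0.   -0.3   0.96]] [[423.8513115    0.         319.13505839]
 [  0.         423.8513115  247.30001384]
 [  0.           0.           1.        ]]
```

```bash
python3 -m creep '[[0,0,0,-0.85,1],[0,0,0,-0.85,1],[0.8,-0.75,0,0,1],[0.8,-0.75,0,0,1],[0.8,-0.75,0,0,1],[0.8,-0.75,0,0,1],[0.8,-0.75,0,0,1],[0.8,-0.75,0,0,1],[0.8,-0.75,0,0,1],[0.8,-0.75,0,0,1],[0.8,-0.75,0,0,1],[0.8,-0.75,0,0,1]]' 30; python3 -m creep '[[0.8,-0.75,0.2,0,1],[0.8,-0.75,0.2,0,1],[0.8,-0.75,0.2,0,1],[0.8,-0.75,0,0,1],[0.8,-0.75,0,0,1],[0,0,0,0,1]]'; python3 - <<'E'
from h import *
go([.4413,.0813],.2,119.7)
im=grab('wrist');cv2.imwrite('pics/w1.png',im['pixels'])
E
```

```text
clock: 1.7
position: [0.3726, -0.1556, 0.2269]
ee_rot: [3.037, 0.803, 0.001]
force: [1.0, -0.4, -0.4]
width: 0.997
gripper_force: 0.0
clock: 2.45
position: [0.4378, 0.0559, 0.2029]
ee_rot: [-3.034, -0.811, -0.002]
force: [0.0, -1.0, -0.7]
width: 0.999
gripper_force: 0.0
t2.45 pos [0.4378 0.0559 0.2029] yaw -60.0 tilt 0.10 j7 -1.41 w 0.999 gf 0.0 F [ 0.  -1.  -0.7]
 turn units 0.06 | shift now [ 0.391 -0.506  0.073] | after turn [ 0.389 -0.508  0.073]
```

View pics/w1.png

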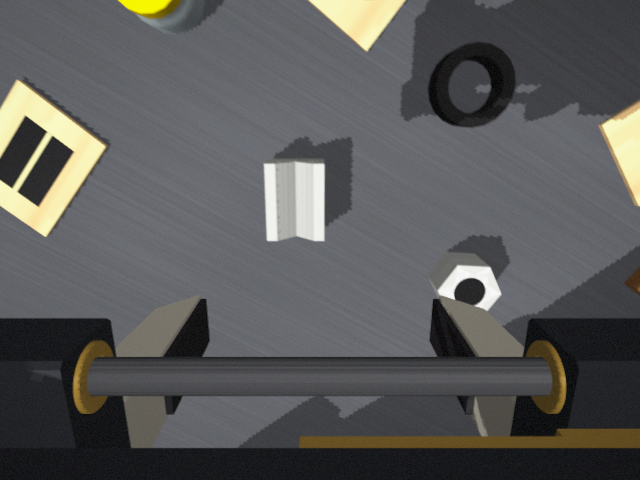

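The wrist view shows the V-block upright at (295,200), the nut at (470,290) and the V-block board with its groove line at the left, around (40,155). The wrist resolution is good enough for fine measurements.

```bash
sed -i 's/i=min(ok.*/i=max([i for i in ok if np.hypot(*(ce[i]-o))*s<.05],key=lambda i:st[i,4])/' h.py; cat >> h.py <<'E'
def wood(im):
    b=im['pixels'].astype(int); return (b[:,:,2]-b[:,:,0]>35)&(b[:,:,2]>110)
def part(im,c,z,tol=.004):
    r=rect(im,abs(heights(im)-z)<tol,c,z); print('part',*[np.round(x,4) for x in r]); return r
def board(im,c):
    r=rect(im,wood(im),c,.005); print('board',*[np.round(x,4) for x in r]); return r
E
python3 - <<'E'
from h import *
im=grab('wrist')
part(im,(.4413,.0813),.04); part(im,(.4413,.0813),.04,.015); part(im,(.4476,-.0797),.036)
H=heights(im); print(np.median(H[130:140,200:240]),H[170:230:20,270],H[290,450:490:10])
t=grab('top')
for c in((.357,.284),(.6228,.1221),(.6418,-.1625),(.522,-.3773)): board(t,c)
for c,z in (((.4413,.0813),.04),((.4476,-.0797),.036),((.5420,.3962),.036),((.3917,-.2823),.04)): part(t,c,z,.008)
E
```

```text
part [0.4351 0.0939] [60.414  14.9712] 29.8201 [0.435  0.0945] 758.125
part [0.4431 0.0807] [61.2067 45.7265] 29.8355 [0.4436 0.0808] 2682.25
part [ 0.4553 -0.0791] [53.4893 38.9536] -77.3807 [ 0.453  -0.0798] 1535.375
0.000781598371881298 [0.04033897 0.04248797 0.0419986 ] [0.03630312 0.0385051  0.03750375 0.03723921]
board [0.3571 0.284 ] [105.9184  86.1929] -9.8939 [0.3571 0.2838] 8589.75
board [0.6221 0.121 ] [106.1374  86.0734] -8.2192 [0.6222 0.121 ] 8574.0
board [ 0.6423 -0.1621] [106.4657  85.9107] -26.1049 [ 0.6422 -0.1622] 8611.75
board [ 0.5218 -0.3777] [106.0283  86.2629] 6.7591 [ 0.522  -0.3776] 8640.375Traceback (most recent call last):
  File "<stdin>", line 7, in <module>
  File "h.py", line 41, in part
    r=rect(im,abs(heights(im)-z)<tol,c,z); print('part',*[np.round(x,4) for x in r]); return r
  File "h.py", line 26, in rect
    i=max([i for i in ok if np.hypot(*(ce[i]-o))*s<.05],key=lambda i:st[i,4])
ValueError: max() iterable argument is empty
```

```bash
python3 -c "
from h import *
go([.4431,.0807],.006,119.8)"
```

```text
t2.60 pos [0.4369 0.0516 0.2025] yaw -60.4 tilt 0.06 j7 -1.41 w 1.002 gf 0.0 F [0.2 0.2 0.9]
 turn units -0.05 | shift now [ 0.499 -0.557  4.912] | after turn [ 0.501 -0.555  4.912]
```

```bash
python3 -m creep '[[0.25,-0.28,0.5,0,1],[0.25,-0.28,0.5,0,1],[0,0,0.8,0,1],[0,0,0.8,0,1],[0,0,0.8,0,1],[0,0,0,0,1],[0,0,0,0,1]]'; python3 -c "
from h import *
go([.4431,.0807],.006,119.8)"
```

```text
clock: 3.48
position: [0.444, 0.0813, 0.0676]
ee_rot: [3.037, 0.802, 0.001]
force: [0.6, 0.1, 0.4]
width: 0.998
gripper_force: 0.0
t3.48 pos [0.444  0.0813 0.0676] yaw -60.4 tilt 0.04 j7 -1.64 w 0.998 gf 0.0 F [0.6 0.1 0.4]
 turn units -0.06 | shift now [-2.800e-02  1.000e-03  1.541e+00] | after turn [-2.800e-02  1.000e-03  1.541e+00]
```

```bash
python3 -m creep '[[-0.02,0,0.5,0,1],[0,0,0.5,0,1],[0,0,0.4,0,1],[0,0,0.14,0,1],[0,0,0,0,0.4],[0,0,0,0,0.4],[0,0,0,0,0.4],[0,0,0,0,0.4],[0,0,0,0,0.4],[0,0,0,0,0.4]]' 40
```

```text
clock: 4.72
position: [0.4429, 0.0815, 0.0052]
ee_rot: [3.037, 0.804, 0.0]
force: [0.2, -0.7, 2.2]
width: 0.487
gripper_force: 40.0
```

```bash
python3 -m creep '[[0,0,-0.5,0,0.4],[0,0,-0.8,0,0.4],[0,0,-0.8,0,0.4],[0,0,-0.8,0,0.4],[0,0,-0.4,0,0.4],[0,0,0,0,0.4]]'; python3 -c "
from h import *
a=np.radians(-9.8)
for s in (1,-1): go(np.r_[.3571,.284]-s*.06*np.r_[np.cos(a),np.sin(a)],.13,80.2)"
```

```text
clock: 5.48
position: [0.4429, 0.0813, 0.1374]
ee_rot: [3.037, 0.803, 0.001]
force: [0.3, -0.4, -8.0]
width: 0.491
gripper_force: 40.0
t5.47 pos [0.4429 0.0813 0.1374] yaw -60.4 tilt 0.05 j7 -1.56 w 0.491 gf 40.0 F [ 0.3 -0.4 -8. ]
 turn units 9.86 | shift now [-0.519 -6.418  0.182] | after turn [-4.477 -4.627  0.182]
t5.47 pos [0.4429 0.0813 0.1374] yaw -60.4 tilt 0.05 j7 -1.56 w 0.491 gf 40.0 F [ 0.3 -0.4 -8. ]
 turn units 9.86 | shift now [ 1.798 -4.512  0.184] | after turn [-1.477 -4.627  0.184]
```

```bash
python3 -m creep '[[0,0,0,0.99,0.4],[0,0,0,0.99,0.4],[0,0,0,0.99,0.4],[0,0,0,0.99,0.4],[0,0,0,0.99,0.4],[0,0,0,0.99,0.4],[0,0,0,0.99,0.4],[0,0,0,0.99,0.4],[0,0,0,0.99,0.4],[0,0,0,0.99,0.4]]'; python3 -m creep '[[-0.3,-0.66,0,0,0.4],[-0.6,-0.66,0,0,0.4],[-0.7,-0.66,0,0,0.4],[-0.7,-0.66,0,0,0.4],[-0.7,-0.66,0,0,0.4],[-0.7,-0.66,0,0,0.4],[-0.7,-0.66,0,0,0.4],[0,0,0,0,0.4],[0,0,0,0,0.4]]'; python3 - <<'E'
from h import *
im=grab('wrist');cv2.imwrite('pics/w2.png',im['pixels'])
c,_,yaw,*_=board(im,(.3571,.284))
go(c,.13,yaw+90)
E
```

```text
clock: 6.72
position: [0.4416, 0.0811, 0.1354]
ee_rot: [3.128, -0.276, -0.005]
force: [0.4, 0.4, -7.4]
width: 0.484
gripper_force: 40.0
clock: 7.85
position: [0.3051, 0.2876, 0.1358]
ee_rot: [3.127, -0.27, -0.002]
force: [-0.0, -0.2, -6.2]
width: 0.484
gripper_force: 40.0
board [0.3568 0.284 ] [101.1266  81.2693] -9.7524 [0.3568 0.284 ] 8060.125
t7.90 pos [0.3057 0.2872 0.136 ] yaw -100.0 tilt 0.17 j7 -2.74 w 0.486 gf 40.0 F [ 0.2 -0.7 -6. ]
 turn units -0.06 | shift now [ 1.272 -0.143  0.148] | after turn [ 1.272 -0.138  0.148]
```

View pics/w2.png

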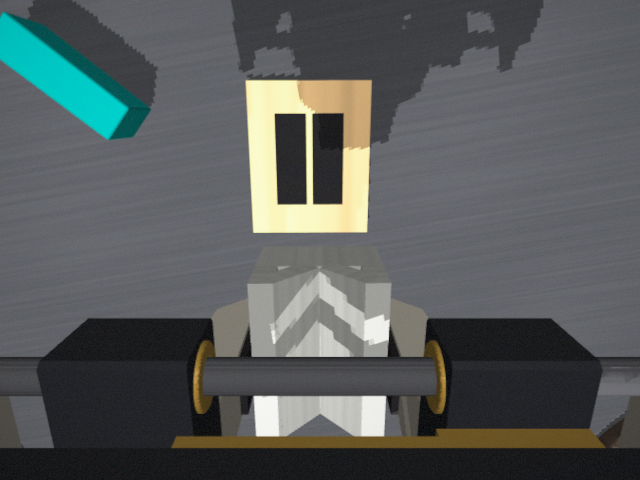

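The board is centred at about (309,157) with its groove line along the tool's x, matching the block. Joint 7 is at its limit here, so I'll take the half-turned grasp, which is equivalent.

```bash
for i in 1; do :; done
python3 -m creep '[[0,0,0,-1,0.4],[0,0,0,-1,0.4],[0,0,0,-1,0.4],[0,0,0,-1,0.4],[0,0,0,-1,0.4],[0,0,0,-1,0.4],[0,0,0,-1,0.4],[0,0,0,-1,0.4],[0,0,0,-1,0.4],[0,0,0,-1,0.4],[0,0,0,-1,0.4],[0,0,0,-1,0.4]]' >/dev/null
python3 -m creep '[[0,0,0,-1,0.4],[0,0,0,-1,0.4],[0,0,0,-1,0.4],[0,0,0,-1,0.4],[0,0,0,-1,0.4],[0,0,0,-1,0.4],[0,0,0,-1,0.4],[0,0,0,-1,0.4],[0,0,0,-1,0.4],[0,0,0,-1,0.4],[0,0,0,-1,0.4],[0,0,0,-1,0.4]]' >/dev/null
python3 -m creep '[[0,0,0,-1,0.4],[0,0,0,-1,0.4],[0,0,0,-1,0.4],[0,0,0,-1,0.4],[0,0,0,-1,0.4],[0,0,0,-1,0.4],[0,0,0,-1,0.4],[0,0,0,-1,0.4],[0,0,0,-1,0.4],[0,0,0,-1,0.4],[0,0,0,-1,0.4],[0,0,0,-1,0.4]]' >/dev/null
python3 -m creep '[[0,0,0,-1,0.4],[0,0,0,-1,0.4],[0,0,0,-1,0.4],[0,0,0,-1,0.4],[0,0,0,-1,0.4],[0,0,0,-1,0.4],[0,0,0,-1,0.4],[0,0,0,-1,0.4],[0,0,0,-1,0.4],[0,0,0,0,0.4]]' 
python3 -c "
from h import *
go([.3569,.284],.05,80.2)"
```

```text
clock: 13.65
position: [0.3067, 0.2868, 0.1365]
ee_rot: [-0.279, -3.128, 0.002]
force: [-0.9, -0.3, -6.8]
width: 0.483
gripper_force: 40.0
t13.65 pos [0.3067 0.2868 0.1365] yaw 79.8 tilt 0.08 j7 0.08 w 0.483 gf 40.0 F [-0.9 -0.3 -6.8]
 turn units -0.10 | shift now [-1.248  0.155  2.162] | after turn [-1.25   0.146  2.162]
```

```bash
python3 -m creep '[[-0.42,0.05,0.5,-0.1,0.4],[-0.42,0.05,0.5,0,0.4],[-0.41,0.05,0.5,0,0.4],[0,0,0.5,0,0.4],[0,0,0,0,0.4],[0,0,0,0,0.4]]' 
python3 -c "
from h import *
go([.3569,.284],.011,80.2)"
```

```text
clock: 14.4
position: [0.3562, 0.2859, 0.0574]
ee_rot: [-0.264, -3.13, 0.0]
force: [-1.0, 0.3, -7.0]
width: 0.489
gripper_force: 40.0
t14.40 pos [0.3562 0.2859 0.0574] yaw 80.4 tilt 0.02 j7 0.01 w 0.489 gf 40.0 F [-1.   0.3 -7. ]
 turn units 0.04 | shift now [-0.024 -0.043  1.16 ] | after turn [-0.025 -0.043  1.16 ]
```

```bash
python3 -m creep '[[-0.02,-0.04,0.4,0,0.4],[0,0,0.4,0,0.4],[0,0,0.2,0,0.4],[0,0,0.14,0,0.4],[0,0,0,0,0.4],[0,0,0,0,0.4]]' 
python3 -c "
from h import *
go([.3569,.284],.0107,80.2)"
```

```text
clock: 15.15
position: [0.3566, 0.2844, 0.0115]
ee_rot: [-0.261, -3.131, 0.001]
force: [0.0, -1.1, -6.7]
width: 0.487
gripper_force: 40.0
t15.15 pos [0.3566 0.2844 0.0115] yaw 80.5 tilt 0.02 j7 -0.07 w 0.487 gf 40.0 F [ 0.  -1.1 -6.7]
 turn units 0.06 | shift now [-0.01  -0.009  0.02 ] | after turn [-0.01  -0.009  0.02 ]
```

```bash
python3 -m creep '[[0,0,0.02,0,0.4],[0,0,0,0,0.6],[0,0,0,0,0.7],[0,0,0,0,0.7],[0,0,-0.4,0,0.7],[0,0,-0.8,0,0.7],[0,0,-1,0,0.7],[0,0,-1,0,0.7],[0,0,-1,0,0.7]]' 
python3 -m creep '[[0,0,0,1,0.7],[0,0,0,1,0.7],[0,0,0,1,0.7],[0,0,0,1,0.7],[0,0,0,1,0.7],[0,0,0,1,0.7],[0,0,0,1,0.7],[0,0,0,1,0.7],[0,0,0,1,0.7],[0,0,0,0,0.7]]' 
python3 -c "
from h import *
go([.55,.336],.17,8)"
```

```text
clock: 16.27
position: [0.356, 0.2844, 0.1808]
ee_rot: [-0.26, -3.131, 0.001]
force: [0.6, 0.2, -0.4]
width: 0.699
gripper_force: 0.0
clock: 17.52
position: [0.3562, 0.2845, 0.1794]
ee_rot: [1.215, 2.897, -0.0]
force: [-0.3, -0.5, 0.3]
width: 0.701
gripper_force: 0.0
t17.52 pos [0.3562 0.2845 0.1794] yaw 44.5 tilt 0.02 j7 -0.32 w 0.701 gf 0.0 F [-0.3 -0.5  0.3]
 turn units 9.13 | shift now [-2.479  4.356  0.234] | after turn [0.6   4.976 0.234]
```

```bash

python3 -m creep '[[0,0,0,1,0.7],[0,0,0,1,0.7],[0,0,0,1,0.7],[0,0,0,1,0.7],[0,0,0,1,0.7],[0,0,0,1,0.7],[0,0,0,1,0.7],[0,0,0,1,0.7],[0,0,0,1,0.7],[0,0,0,0.13,0.7]]' 
python3 -m creep '[[0.1,0.8,0,0,0.7],[0.1,0.8,0,0,0.7],[0.1,0.8,0,0,0.7],[0.1,0.8,0,0,0.7],[0.1,0.8,0,0,0.7],[0.1,0.9,0,0,0.7],[0,0,0,0,0.7],[0,0,0,0,0.7]]' 
python3 - <<'E'
from h import *
im=grab('wrist');cv2.imwrite('pics/w3.png',im['pixels'])
c,_,yaw,*_=part(im,(.542,.396),.036,.015)
go(c,.07,yaw+90)
t=grab('top'); part(t,(.357,.284),.045,.02); part(t,(.542,.396),.036,.015)
E
```

```text
clock: 18.77
position: [0.3563, 0.2844, 0.1789]
ee_rot: [2.06, 2.371, -0.001]
force: [0.3, 0.7, 0.3]
width: 0.702
gripper_force: 0.0
clock: 19.77
position: [0.5464, 0.3352, 0.1783]
ee_rot: [-2.06, -2.371, 0.002]
force: [-0.9, 0.2, 0.2]
width: 0.701
gripper_force: 0.0
part [0.5449 0.3975] [80.3996 24.4882] -80.2333 [0.5449 0.3975] 1859.75
t19.82 pos [0.5462 0.3352 0.1784] yaw 8.0 tilt 0.08 j7 -0.78 w 0.699 gf 0.0 F [0.  0.5 1.3]
 turn units -0.43 | shift now [1.549 0.19  2.71 ] | after turn [1.543 0.237 2.71 ]
part [0.334  0.3022] [19.5 12. ] -90.0 [0.3329 0.3032] 146.75Traceback (most recent call last):
  File "<stdin>", line 5, in <module>
  File "h.py", line 41, in part
    r=rect(im,abs(heights(im)-z)<tol,c,z); print('part',*[np.round(x,4) for x in r]); return r
  File "h.py", line 26, in rect
    i=max([i for i in ok if np.hypot(*(ce[i]-o))*s<.05],key=lambda i:st[i,4])
ValueError: max() iterable argument is empty
```

View pics/w3.png

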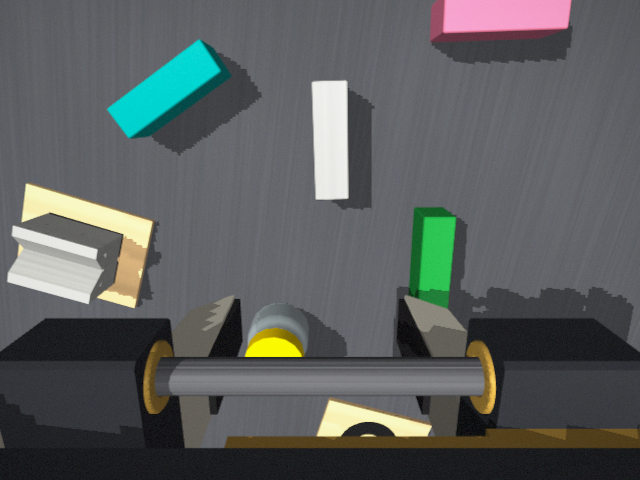

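The white bar is at (330,140), clear of the green bar at (435,255) and the turquoise one at (170,90). The V-block is standing on its board at the left.

```bash

python3 -m creep '[[0.5,0.08,0.5,-0.43,0.55],[0.5,0.08,0.5,0,0.55],[0.54,0.08,0.8,0,0.55],[0,0,0.9,0,0.55],[0,0,0,0,0.55],[0,0,0,0,0.55]]' 
python3 -c "
from h import *
go([.5449,.3975],.005,9.8)"
```

```text
clock: 20.62
position: [0.5469, 0.3983, 0.0708]
ee_rot: [-2.026, -2.401, 0.001]
force: [0.2, 0.2, 0.1]
width: 0.555
gripper_force: 0.0
t20.62 pos [0.5469 0.3983 0.0708] yaw 9.7 tilt 0.02 j7 -0.89 w 0.555 gf 0.0 F [0.2 0.2 0.1]
 turn units -0.03 | shift now [-0.01  -0.052  1.645] | after turn [-0.01  -0.052  1.645]
```

```bash

python3 -m creep '[[-0.01,-0.05,0.5,0,0.55],[0,0,0.5,0,0.55],[0,0,0.4,0,0.55],[0,0,0.24,0,0.55],[0,0,0,0,0.15],[0,0,0,0,0.15],[0,0,0,0,0.15],[0,0,0,0,0.15],[0,0,0,0,0.15],[0,0,0,0,0.15]]' 40
python3 -m creep '[[0,0,-0.5,0,0.15],[0,0,-0.8,0,0.15],[0,0,-1,0,0.15],[0,0,-1,0,0.15],[0,0,-0.5,0,0.15],[0,0,0,0,0.15]]'
python3 -c "
from h import *
a=np.radians(6.7)
for s in (1,-1): go(np.r_[.522,-.3776]-s*.06*np.r_[np.cos(a),np.sin(a)],.15,96.7)"
```

```text
clock: 21.88
position: [0.5455, 0.3969, 0.0054]
ee_rot: [2.027, 2.4, 0.001]
force: [0.8, -0.6, 6.5]
width: 0.259
gripper_force: 40.0
clock: 22.62
position: [0.5455, 0.397, 0.1579]
ee_rot: [2.026, 2.4, 0.002]
force: [-0.5, 0.6, -5.5]
width: 0.261
gripper_force: 40.0
t22.62 pos [0.5455 0.397  0.1579] yaw 9.6 tilt 0.08 j7 -0.84 w 0.261 gf 40.0 F [-0.5  0.6 -5.5]
 turn units -21.76 | shift now [-18.917  -5.321   0.186] | after turn [  4.343 -19.165   0.186]
t22.62 pos [0.5455 0.397  0.1579] yaw 9.6 tilt 0.08 j7 -0.84 w 0.261 gf 40.0 F [-0.5  0.6 -5.5]
 turn units -21.76 | shift now [-19.071  -2.325   0.19 ] | after turn [  1.343 -19.165   0.19 ]
```

```bash

python3 -m creep '[[-0.5,-0.14,0,0,0.15],[-0.95,-0.27,0,0,0.15],[-0.95,-0.27,0,0,0.15],[-0.95,-0.27,0,0,0.15],[-0.95,-0.27,0,0,0.15],[-0.95,-0.27,0,0,0.15],[-0.95,-0.27,0,0,0.15],[-0.95,-0.27,0,0,0.15],[-0.95,-0.27,0,0,0.15],[-0.95,-0.27,0,0,0.15],[-0.95,-0.27,0,0,0.15],[-0.95,-0.27,0,0,0.15]]' >/dev/null
python3 -m creep '[[-0.95,-0.27,0,0,0.15],[-0.95,-0.27,0,0,0.15],[-0.95,-0.27,0,0,0.15],[-0.95,-0.27,0,0,0.15],[-0.95,-0.27,0,0,0.15],[-0.95,-0.27,0,0,0.15],[-0.95,-0.27,0,0,0.15],[-0.7,-0.2,0,0,0.15],[0,0,0,1,0.15],[0,0,0,1,0.15],[0,0,0,1,0.15],[0,0,0,1,0.15]]' >/dev/null
python3 -m creep '[[0,0,0,1,0.15],[0,0,0,1,0.15],[0,0,0,1,0.15],[0,0,0,1,0.15],[0,0,0,1,0.15],[0,0,0,1,0.15],[0,0,0,1,0.15],[0,0,0,1,0.15],[0,0,0,1,0.15],[0,0,0,1,0.15],[0,0,0,1,0.15],[0,0,0,1,0.15]]' >/dev/null
python3 -m creep '[[0,0,0,1,0.15],[0,0,0,1,0.15],[0,0,0,1,0.15],[0,0,0,1,0.15],[0,0,0,1,0.15],[0,0,0,1,0.15],[0,0,0,1,0.15],[0,0,0,0.24,0.15],[0,0,0,0,0.15],[0,0,0,0,0.15]]'
python3 - <<'E'
from h import *
a=np.radians(6.7)
go(np.r_[.522,-.3776]-.06*np.r_[np.cos(a),np.sin(a)],.15,96.7)
im=grab('wrist');cv2.imwrite('pics/w4.png',im['pixels'])
c,_,yaw,*_=board(im,(.522,-.3776)); go(c,.05,yaw+90)
E
```

```text
clock: 28.38
position: [0.4626, -0.3597, 0.1569]
ee_rot: [3.136, 0.185, -0.002]
force: [0.1, 1.1, -5.4]
width: 0.258
gripper_force: 40.0
t28.38 pos [ 0.4626 -0.3597  0.1569] yaw -83.3 tilt 0.06 j7 -0.95 w 0.258 gf 40.0 F [ 0.1  1.1 -5.4]
 turn units 0.01 | shift now [-0.078  0.618  0.172] | after turn [-0.077  0.619  0.172]
board [ 0.5217 -0.3785] [101.1864  81.5591] 6.736 [ 0.5217 -0.3784] 8088.375
t28.43 pos [ 0.4627 -0.3598  0.157 ] yaw -83.3 tilt 0.05 j7 -0.95 w 0.258 gf 40.0 F [ 0.3  0.3 -5.5]
 turn units -0.00 | shift now [1.413 0.636 2.675] | after turn [1.413 0.636 2.675]
```

View pics/w4.png

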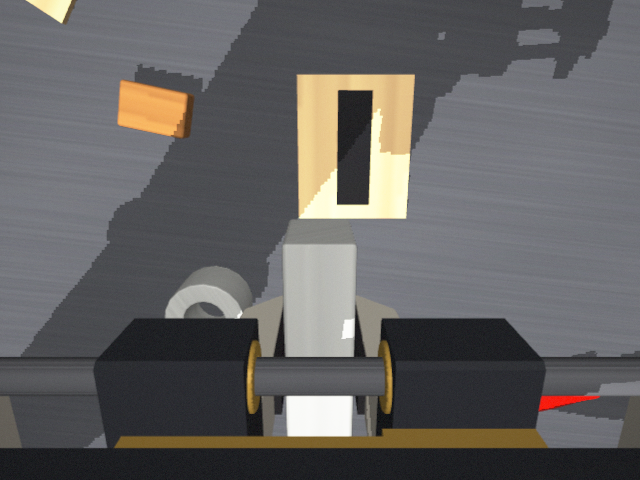

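The bar board is at (356,147), its silhouette parallel to the held bar. The bushing at (205,295) is clear of the path.

```bash

python3 -m creep '[[0.45,0.2,0.4,0,0.15],[0.45,0.2,0.6,0,0.15],[0.49,0.23,0.8,0,0.15],[0,0,0.8,0,0.15],[0,0,0,0,0.15],[0,0,0,0,0.15]]' 
python3 -c "
from h import *
go([.521,-.3785],.0111,96.7)"
```

```text
clock: 29.18
position: [0.5213, -0.3789, 0.0544]
ee_rot: [3.135, 0.183, 0.001]
force: [-0.7, -0.9, -4.9]
width: 0.259
gripper_force: 40.0
t29.18 pos [ 0.5213 -0.3789  0.0544] yaw -83.3 tilt 0.08 j7 -0.99 w 0.259 gf 40.0 F [-0.7 -0.9 -4.9]
 turn units -0.00 | shift now [-0.007 -0.012  1.083] | after turn [-0.007 -0.012  1.083]
```

```bash

python3 -m creep '[[0,-0.01,0.4,0,0.15],[0,0,0.4,0,0.15],[0,0,0.2,0,0.15],[0,0,0.09,0,0.15],[0,0,0,0,0.15],[0,0,0,0,0.15]]'
python3 -m creep '[[0,0,0,0,0.4],[0,0,0,0,0.4],[0,0,0,0,0.4],[0,0,-0.5,0,0.85],[0,0,-0.8,0,0.85],[0,0,-0.9,0,0.85],[0,0,-0.9,0,0.85],[0,0,-0.9,0,0.85]]'
python3 -m creep '[[-0.75,-0.46,0,0,0.85],[-0.75,-0.46,0,0,0.85],[-0.75,-0.46,0,0,0.85],[-0.75,-0.46,0,0,0.85],[-0.75,-0.46,0,0,0.85],[-0.75,-0.46,0,0,0.85],[0,0,0,0,0.85],[0,0,0,0,0.85]]'
python3 - <<'E'
from h import *
im=grab('wrist');cv2.imwrite('pics/w5.png',im['pixels'])
c,_,yaw,m,_=part(im,(.3917,-.2823),.04,.015); go(c,.07,96.7)
E
```

```text
clock: 29.92
position: [0.5201, -0.3777, 0.0104]
ee_rot: [-3.136, -0.183, 0.003]
force: [-7.6, 3.7, 7.7]
width: 0.259
gripper_force: 40.0
clock: 30.92
position: [0.5211, -0.378, 0.1725]
ee_rot: [3.135, 0.183, 0.001]
force: [0.2, -0.5, -0.4]
width: 0.84
gripper_force: 0.0
clock: 31.92
position: [0.3303, -0.2899, 0.1708]
ee_rot: [3.134, 0.183, 0.003]
force: [-0.6, 0.4, 0.1]
width: 0.85
gripper_force: 0.0
part [ 0.392  -0.2859] [57.2433 57.2433] 26.5651 [ 0.3922 -0.286 ] 2533.75
t31.98 pos [ 0.3305 -0.2899  0.1706] yaw -83.3 tilt 0.14 j7 -0.90 w 0.852 gf 0.0 F [ 1.2 -0.7 -0.4]
 turn units 0.00 | shift now [1.534 0.076 2.516] | after turn [1.534 0.076 2.516]
```

View pics/w5.png

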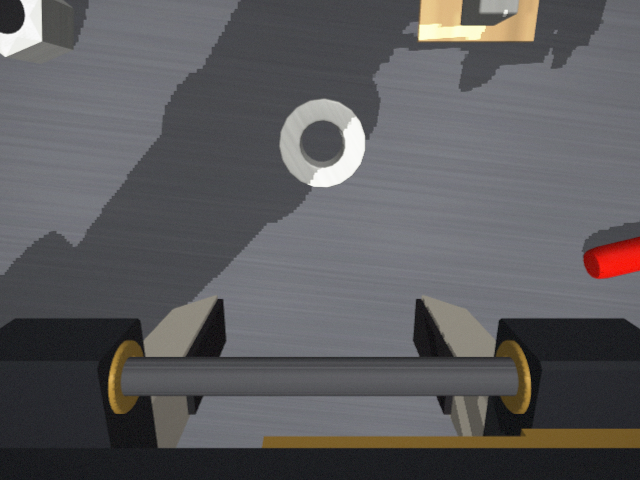

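The bushing is at (322,143), clear of everything else.

```bash

python3 -m creep '[[0.5,0.02,0.4,0,0.92],[0.5,0.03,0.6,0,0.92],[0.53,0.03,0.8,0,0.92],[0,0,0.7,0,0.92],[0,0,0,0,0.92],[0,0,0,0,0.92]]' 
python3 -c "
from h import *
go([.392,-.286],.006,96.7)"
```

```text
clock: 32.72
position: [0.3911, -0.2858, 0.0704]
ee_rot: [3.135, 0.183, 0.0]
force: [0.4, -0.9, 0.5]
width: 0.923
gripper_force: 0.0
t32.73 pos [ 0.3911 -0.2858  0.0704] yaw -83.3 tilt 0.06 j7 -1.03 w 0.923 gf 0.0 F [ 0.4 -0.9  0.5]
 turn units -0.00 | shift now [0.021 0.006 1.61 ] | after turn [0.021 0.006 1.61 ]
```

```bash

python3 -m creep '[[0.02,0,0.5,0,0.92],[0,0,0.5,0,0.92],[0,0,0.4,0,0.92],[0,0,0.21,0,0.92],[0,0,0,0,0.5],[0,0,0,0,0.5],[0,0,0,0,0.5],[0,0,0,0,0.5],[0,0,0,0,0.5],[0,0,0,0,0.5]]' 40
python3 -m creep '[[0,0,-0.5,0,0.5],[0,0,-0.8,0,0.5],[0,0,-1,0,0.5],[0,0,-1,0,0.5],[0,0,-0.5,0,0.5]]'
python3 -m creep '[[0.45,-0.79,0,0,0.5],[0.45,-0.79,0,0,0.5],[0.45,-0.79,0,0,0.5],[0.45,-0.79,0,0,0.5],[0.45,-0.79,0,0,0.5],[0.45,-0.79,0,0,0.5],[0.45,-0.79,0,0,0.5],[0.45,-0.79,0,0,0.5],[0.45,-0.79,0,0,0.5],[0.45,-0.79,0,0,0.5],[0.45,-0.79,0,0,0.5],[0.45,-0.79,0,0,0.5]]'
python3 -m creep '[[0,0,0,0,0.5],[0,0,0,0,0.5]]' >/dev/null
python3 - <<'E'
from h import *
im=grab('wrist');cv2.imwrite('pics/w6.png',im['pixels'])
c,_,yaw,m,_=board(im,(.6222,.121)); go(c,.05,96.7)
E
```

```text
clock: 33.98
position: [0.3915, -0.2854, 0.0058]
ee_rot: [3.135, 0.183, 0.0]
force: [-0.5, 1.3, 6.7]
width: 0.62
gripper_force: 40.0
clock: 34.6
position: [0.3915, -0.2854, 0.1591]
ee_rot: [3.134, 0.183, 0.002]
force: [0.0, 0.4, -4.4]
width: 0.624
gripper_force: 40.0
clock: 36.1
position: [0.5613, 0.1173, 0.1563]
ee_rot: [3.135, 0.183, -0.003]
force: [-0.1, -0.7, -4.0]
width: 0.621
gripper_force: 40.0
board [0.6222 0.1208] [101.1474  81.2875] -8.3659 [0.6222 0.1208] 8030.25
t36.40 pos [0.5609 0.1152 0.1564] yaw -83.4 tilt 0.14 j7 -1.90 w 0.625 gf 40.0 F [ 0.5  0.7 -4.4]
 turn units -0.02 | shift now [1.542 0.033 2.658] | after turn [1.542 0.035 2.658]
```

View pics/w6.png

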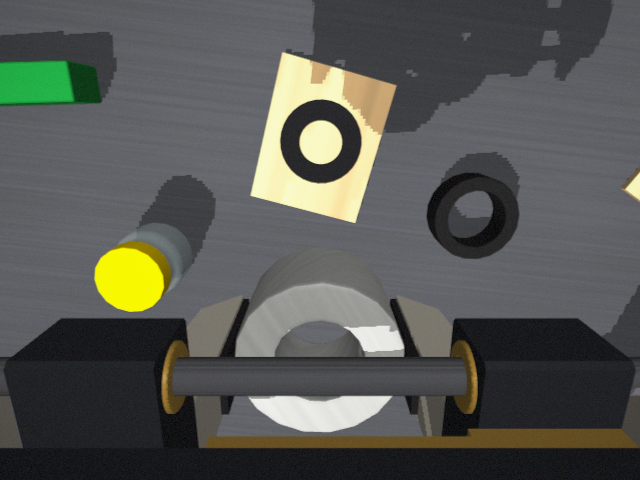

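The bushing board's ring is at (320,141). The jar (150,265) and tape (473,215) are clear of the fingers.

```bash

python3 -m creep '[[0.5,0.01,0.4,0,0.5],[0.5,0.01,0.6,0,0.5],[0.53,0.01,0.8,0,0.5],[0,0,0.8,0,0.5],[0,0,0,0,0.5],[0,0,0,0,0.5]]' 
python3 -c "
from h import *
go([.6217,.1208],.0111,96.7)"
```

```text
clock: 37.15
position: [0.6229, 0.1219, 0.0541]
ee_rot: [3.136, 0.182, 0.001]
force: [-0.0, -0.1, -4.6]
width: 0.623
gripper_force: 40.0
t37.15 pos [0.6229 0.1219 0.0541] yaw -83.4 tilt 0.05 j7 -1.92 w 0.623 gf 40.0 F [-0.  -0.1 -4.6]
 turn units -0.01 | shift now [-0.032  0.022  1.075] | after turn [-0.032  0.022  1.075]
```

```bash

python3 -m creep '[[-0.03,0.02,0.4,0,0.5],[0,0,0.4,0,0.5],[0,0,0.2,0,0.5],[0,0,0.08,0,0.5],[0,0,0,0,0.5],[0,0,0,0,0.5]]'
python3 -m creep '[[0,0,0,0,0.78],[0,0,0,0,0.78],[0,0,0,0,0.78],[0,0,-0.5,0,0.78],[0,0,-0.8,0,0.78],[0,0,-0.9,0,0.78],[0,0,-0.9,0,0.78],[0,0,-0.9,0,0.78]]'
python3 -m creep '[[-0.8,0.56,0,0,0.85],[-0.8,0.56,0,0,0.85],[-0.8,0.56,0,0,0.85],[-0.8,0.56,0,0,0.85],[-0.8,0.56,0,0,0.85],[-0.8,0.56,0,0,0.85],[-0.8,0.56,0,0,0.85],[-0.8,0.56,0,0,0.85],[0,0,0,0,0.85],[0,0,0,0,0.85]]'
python3 - <<'E'
from h import *
im=grab('wrist');cv2.imwrite('pics/w7.png',im['pixels'])
c=(.4476,-.0797); z=.036
part(im,c,z,.015)
mx,my=ortho(im,c,z,.06); o=cv2.remap(im['pixels'],mx,my,cv2.INTER_LINEAR)
cv2.imwrite('pics/w7o.png',np.hstack([cv2.resize(o,(480,480)),cv2.resize(im['pixels'][60:260,220:420],(320,480))]))
go(c,.07,96.7)
E
```

```text
clock: 37.9
position: [0.6205, 0.1211, 0.0108]
ee_rot: [3.135, 0.183, -0.003]
force: [-8.2, -3.1, 13.6]
width: 0.622
gripper_force: 40.0
clock: 38.9
position: [0.6215, 0.1217, 0.1725]
ee_rot: [3.136, 0.184, 0.002]
force: [1.2, 0.5, 0.4]
width: 0.778
gripper_force: 0.0
clock: 40.15
position: [0.389, -0.086, 0.1709]
ee_rot: [3.135, 0.183, 0.003]
force: [1.0, 0.7, 0.4]
width: 0.852
gripper_force: 0.0
part [ 0.4486 -0.0814] [52.1247 46.543 ] -2.4896 [ 0.4486 -0.0814] 1805.0
t40.20 pos [ 0.3891 -0.0857  0.1707] yaw -83.3 tilt 0.10 j7 -1.43 w 0.848 gf 0.0 F [ 0.4 -0.1 -0.4]
 turn units 0.01 | shift now [1.465 0.021 2.521] | after turn [1.465 0.02  2.521]
```

View pics/w7o.png

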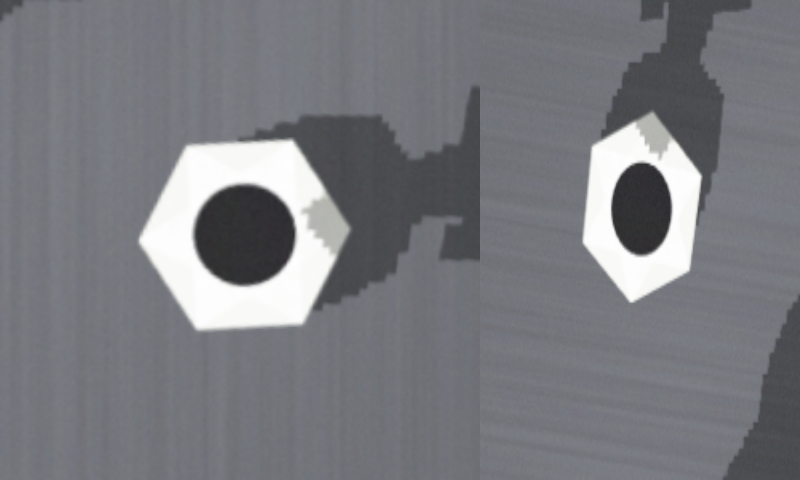

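The nut's rectified view shows its corners along x at about -3.1° and its centre at (244,235) in the crop, which is (0.4487, -0.0812). Its width across flats is 46.5 mm.

```bash

python3 -m creep '[[0,0,0,0.8,0.85],[0,0,0,0.8,0.85],[0,0,0,0.83,0.85],[0,0,0,0,0.85]]' >/dev/null
python3 -c "
from h import *
go([.4487,-.0812],.07,86.9)"
```

```text
t40.70 pos [ 0.3888 -0.0854  0.1701] yaw -92.9 tilt 0.02 j7 -1.60 w 0.851 gf 0.0 F [-0.2  0.2  0.5]
 turn units 0.05 | shift now [ 1.489 -0.183  2.502] | after turn [ 1.488 -0.188  2.502]
```

```bash

python3 -m creep '[[0.5,-0.06,0.4,0.05,0.85],[0.5,-0.06,0.6,0,0.85],[0.49,-0.06,0.8,0,0.85],[0,0,0.7,0,0.85],[0,0,0,0,0.85],[0,0,0,0,0.85]]' 
python3 -c "
from h import *
go([.4487,-.0812],.005,86.9)"
```

```text
clock: 41.45
position: [0.4484, -0.0822, 0.0707]
ee_rot: [3.14, -0.087, 0.0]
force: [0.2, -0.3, -0.7]
width: 0.852
gripper_force: 0.0
t41.45 pos [ 0.4484 -0.0822  0.0707] yaw -93.2 tilt 0.04 j7 -1.71 w 0.852 gf 0.0 F [ 0.2 -0.3 -0.7]
 turn units -0.02 | shift now [ 0.006 -0.025  1.641] | after turn [ 0.006 -0.025  1.641]
```

```bash

python3 -m creep '[[0,-0.02,0.5,0,0.85],[0,0,0.5,0,0.85],[0,0,0.4,0,0.85],[0,0,0.24,0,0.85],[0,0,0,0,0.4],[0,0,0,0,0.4],[0,0,0,0,0.4],[0,0,0,0,0.4],[0,0,0,0,0.4],[0,0,0,0,0.4]]' 40
python3 -m creep '[[0,0,-0.5,0,0.4],[0,0,-0.8,0,0.4],[0,0,-1,0,0.4],[0,0,-1,0,0.4],[0,0,-0.5,1,0.4],[0,0,0,1,0.4],[0,0,0,1,0.4],[0,0,0,1,0.4],[0,0,0,1,0.4],[0,0,0,0.8,0.4],[0,0,0,0,0.4]]'
python3 -c "
from h import *
go([.588,-.136],.155,63.9)"
```

```text
clock: 42.7
position: [0.4484, -0.0813, 0.0048]
ee_rot: [3.14, -0.088, 0.001]
force: [-0.5, 1.9, 7.6]
width: 0.501
gripper_force: 40.0
clock: 44.08
position: [0.4473, -0.0816, 0.1559]
ee_rot: [3.057, -0.717, -0.002]
force: [0.3, -0.5, -4.5]
width: 0.499
gripper_force: 40.0
t44.08 pos [ 0.4473 -0.0816  0.1559] yaw -116.4 tilt 0.10 j7 -2.04 w 0.499 gf 40.0 F [ 0.3 -0.5 -4.5]
 turn units -0.08 | shift now [ 3.756 -0.347  0.017] | after turn [ 3.758 -0.326  0.017]
```

Width 0.50 is 46 mm, so the grip is on the flats.

```bash

python3 -m creep '[[0.75,-0.07,0,-0.08,0.4],[0.75,-0.07,0,0,0.4],[0.75,-0.07,0,0,0.4],[0.75,-0.07,0,0,0.4],[0.75,-0.07,0,0,0.4],[0,0,0,0,0.4],[0,0,0,0,0.4],[0,0,0,0,0.4]]'
python3 - <<'E'
from h import *
im=grab('wrist');cv2.imwrite('pics/w8.png',im['pixels'])
c,_,yaw,m,_=board(im,(.6422,-.1622)); go(c,.05,yaw+90)
E
```

```text
clock: 45.08
position: [0.5878, -0.1348, 0.1561]
ee_rot: [3.06, -0.708, -0.002]
force: [0.2, 0.2, -4.4]
width: 0.499
gripper_force: 40.0
board [ 0.6422 -0.1624] [101.0114  81.2836] -26.2319 [ 0.6423 -0.1625] 8029.0
t45.12 pos [ 0.588  -0.1348  0.1563] yaw -116.1 tilt 0.06 j7 -1.96 w 0.499 gf 40.0 F [-0.  -0.2 -4.4]
 turn units 0.04 | shift now [1.521 0.02  2.657] | after turn [1.521 0.016 2.657]
```

View pics/w8.png

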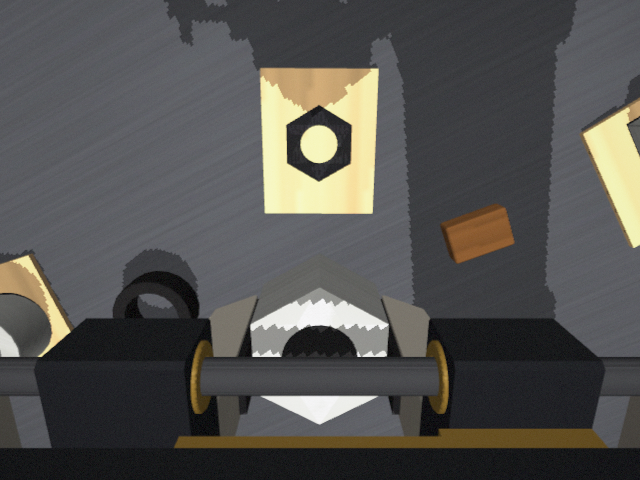

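The board's hexagon is at (319,143), with corners up and down the tool's x like the held nut. The tape and the orange block are clear.

```bash

python3 -m creep '[[0.5,0.01,0.4,0.04,0.4],[0.5,0.01,0.6,0,0.4],[0.51,0,0.8,0,0.4],[0,0,0.8,0,0.4],[0,0,0,0,0.4],[0,0,0,0,0.4]]' 
python3 -c "
from h import *
go([.642,-.1623],.0105,63.8)"
```

```text
clock: 45.88
position: [0.6431, -0.1624, 0.0536]
ee_rot: [3.059, -0.713, 0.002]
force: [0.5, 0.5, -4.8]
width: 0.502
gripper_force: 40.0
t45.88 pos [ 0.6431 -0.1624  0.0536] yaw -116.3 tilt 0.07 j7 -1.95 w 0.502 gf 40.0 F [ 0.5  0.5 -4.8]
 turn units -0.01 | shift now [-0.027  0.008  1.078] | after turn [-0.027  0.008  1.078]
```

```bash

python3 -m creep '[[-0.02,0.01,0.4,0,0.4],[0,0,0.4,0,0.4],[0,0,0.2,0,0.4],[0,0,0.07,0,0.4],[0,0,0,0,0.4],[0,0,0,0,0.4]]'
python3 -m creep '[[0,0,0,0,0.6],[0,0,0,0,0.65],[0,0,0,0,0.65],[0,0,-0.5,0,0.65],[0,0,-0.8,0,0.65],[0,0,-0.9,0,0.65],[0,0,-0.9,0,0.65],[-0.5,0,-0.9,0,0.65],[-0.7,0,-0.9,0,0.65],[-0.7,0,-0.5,0,0.65],[0,0,0,0,0.65],[0,0,0,0,0.65]]'
python3 - <<'E'
from h import *
im=grab('wrist'); cv2.imwrite('pics/w9.png',im['pixels'])
board(im,(.6422,-.1622)); part(im,(.6422,-.1622),.041,.015)
go([.522,-.378],.2,96.7)
t=grab('top'); a=[]
for c in((.357,.284),(.622,.121),(.642,-.162),(.522,-.378)):
    mx,my=ortho(t,c,.005,.075,.0005); a.append(cv2.remap(t['pixels'],mx,my,cv2.INTER_LINEAR))
cv2.imwrite('pics/chk.png',cv2.resize(np.vstack([np.hstack(a[:2]),np.hstack(a[2:])]),(600,600)))
E
```

```text
clock: 46.62
position: [0.6409, -0.1625, 0.0099]
ee_rot: [3.058, -0.714, -0.003]
force: [-5.2, 0.5, 4.3]
width: 0.502
gripper_force: 40.0
clock: 48.12
position: [0.5739, -0.1292, 0.2261]
ee_rot: [3.058, -0.714, 0.002]
force: [0.2, -0.4, -0.3]
width: 0.652
gripper_force: 0.0
board [ 0.6423 -0.1625] [101.2004  81.3892] -26.3181 [ 0.6422 -0.1625] 8081.375
part [ 0.6408 -0.1642] [52.2106 46.4094] -86.4237 [ 0.6407 -0.1641] 1806.75
t48.17 pos [ 0.5739 -0.1293  0.2255] yaw -116.3 tilt 0.05 j7 -1.96 w 0.646 gf 0.0 F [ 0.3 -0.4 -0.5]
 turn units -8.25 | shift now [1.592 6.148 0.642] | after turn [-2.013  6.023  0.642]
```

View pics/w9.png

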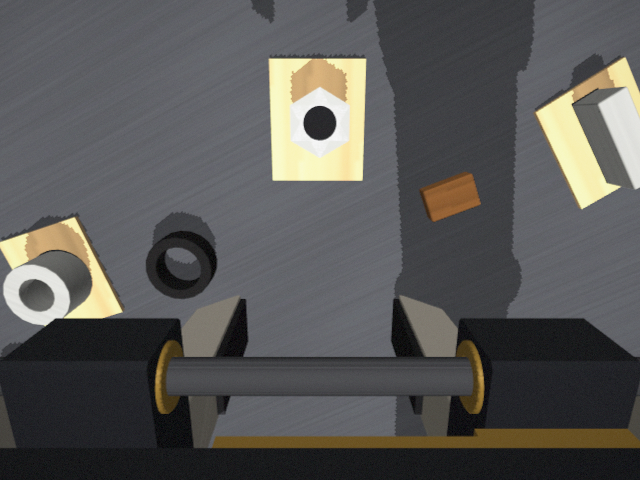

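View pics/chk.png

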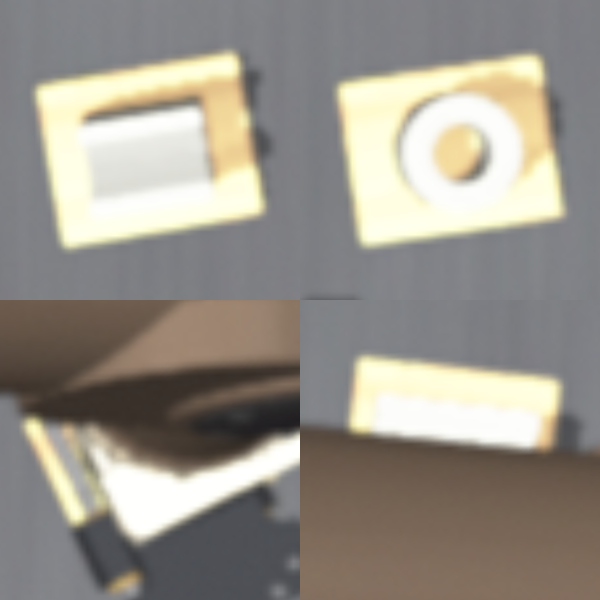

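The nut is on its board with the yaw right, but it sits about 2 mm to the right (nut col 320, board centre col 317). Before deciding whether to mend that, I'll measure the other parts the same way.

```bash

python3 -m creep '[[0,0,0,-1,0.65],[0,0,0,-1,0.65],[0,0,0,-1,0.65],[0,0,0,-1,0.65],[0,0,0,-1,0.65],[0,0,0,-1,0.65],[0,0,0,-1,0.65],[0,0,0,-1,0.65],[0,0,0,-0.25,0.65]]' >/dev/null
python3 -m creep '[[-0.5,0.85,0,0,0.65],[-0.5,0.85,0,0,0.65],[-0.5,0.85,0,0,0.65],[-0.5,0.85,0,0,0.65],[-0.5,0.85,0,0,0.65],[-0.5,0.85,0,0,0.65],[-0.5,0.85,0,0,0.65],[0,0,0,0,0.65],[0,0,0,0,0.65]]'
cat >> h.py <<'E'
def off(im,c,z):
    b=board(im,c); p=part(im,c,z+.005,.015); R=Ro.from_rotvec(readout.observe()['ee_rot']).as_matrix()
    print('offset mm, tool axes',(R.T@np.r_[p[0]-b[0],0]*1e3).round(1),'moments',(R.T@np.r_[p[3]-b[3],0]*1e3).round(1),'yaw diff',(p[2]-b[2]).round(1))
E
python3 - <<'E'
from h import *
im=grab('wrist'); off(im,(.522,-.378),.036)
t=grab('top'); off(t,(.642,-.162),.036)
go([.574,.115],.2,96.7)
E
```

```text
clock: 50.48
position: [0.4627, -0.3812, 0.2253]
ee_rot: [-3.136, -0.183, 0.001]
force: [0.7, 0.4, -0.5]
width: 0.65
gripper_force: 0.0
board [ 0.5216 -0.3782] [101.0811  81.6793] 6.6544 [ 0.5238 -0.3781] 5622.625
part [ 0.5211 -0.3786] [79.6565 24.6243] 6.7098 [ 0.521  -0.3787] 1858.375Traceback (most recent call last):
  File "<stdin>", line 2, in <module>
  File "h.py", line 46, in off
    print('offset mm, tool axes',(R.T@np.r_[p[0]-b[0],0]*1e3).round(1),'moments',(R.T@np.r_[p[3]-b[3],0]*1e3).round(1),'yaw diff',(p[2]-b[2]).round(1))
                                                                                                                                  ^^^^^^^^^^^^^^^^^
AttributeError: 'float' object has no attribute 'round'
```

```bash
sed -i "s/(p\[2\]-b\[2\]).round(1)/round(p[2]-b[2],1)/" h.py
python3 -m creep '[[0.32,-0.9,0,0,0.65],[0.32,-0.9,0,0,0.65],[0.32,-0.9,0,0,0.65],[0.32,-0.9,0,0,0.65],[0.32,-0.9,0,0,0.65],[0.32,-0.9,0,0,0.65],[0.32,-0.9,0,0,0.65],[0.32,-0.9,0,0,0.65],[0.32,-0.9,0,0,0.65],[0.32,-0.9,0,0,0.65],[0.32,-0.9,0,0,0.65],[0.32,-0.9,0,0,0.65]]'
python3 -m creep '[[0.2,-0.9,0,0,0.65],[0.2,-0.9,0,0,0.65],[0,0,0,0,0.65],[0,0,0,0,0.65]]'
python3 - <<'E'
from h import *
im=grab('wrist'); off(im,(.622,.121),.04)
t=grab('top'); off(t,(.642,-.162),.036)
go([.38,.23],.2,96.7)
E
```

```text
clock: 52.02
position: [0.5642, 0.0682, 0.2255]
ee_rot: [3.136, 0.187, -0.0]
force: [-0.1, 0.7, 0.3]
width: 0.648
gripper_force: 0.0
clock: 52.52
position: [0.5714, 0.1391, 0.2252]
ee_rot: [3.135, 0.186, -0.001]
force: [-0.3, -0.6, 0.5]
width: 0.651
gripper_force: 0.0
board [0.6222 0.1207] [101.4414  81.5938] -8.3439 [0.6222 0.1206] 8051.125
part [0.6213 0.12  ] [57.535  57.4034] 74.7449 [0.6213 0.1201] 2546.75
offset mm, tool axes [-1.   0.6  0. ] moments [-0.9  0.4  0. ] yaw diff 83.1
board [ 0.6423 -0.162 ] [106.4634  85.9558] -26.1468 [ 0.6423 -0.1623] 8599.25
part [ 0.6386 -0.1615] [53.4521 49.265 ] -83.4802 [ 0.6387 -0.1619] 1927.125
offset mm, tool axes [-3.6 -0.9  0. ] moments [-3.5 -0.7  0. ] yaw diff -57.3
t52.62 pos [0.5717 0.1378 0.2253] yaw -83.3 tilt 0.08 j7 -1.93 w 0.648 gf 0.0 F [0.1 0.3 0.3]
 turn units -0.01 | shift now [-4.493 -2.847  0.631] | after turn [-4.491 -2.849  0.631]
```

```bash

python3 -m creep '[[-0.71,-0.44,0,0,0.65],[-0.71,-0.44,0,0,0.65],[-0.71,-0.44,0,0,0.65],[-0.71,-0.44,0,0,0.65],[-0.71,-0.44,0,0,0.65],[-0.71,-0.44,0,0,0.65],[-0.71,-0.44,0,0,0.65],[-0.71,-0.44,0,0,0.65],[0,0,0,0,0.65],[0,0,0,0,0.65]]'
python3 - <<'E'
from h import *
im=grab('wrist'); off(im,(.357,.284),.04)
t=grab('top'); off(t,(.642,-.162),.036); off(t,(.622,.121),.04);off(t,(.522,-.378),.036)
a=np.radians(-26.2); go(np.r_[.6422,-.1625]-.06*np.r_[np.cos(a),np.sin(a)],.17,63.8)
E
```

```text
clock: 53.88
position: [0.3306, 0.2512, 0.2255]
ee_rot: [3.136, 0.182, 0.001]
force: [1.0, 0.9, 0.4]
width: 0.65
gripper_force: 0.0
board [0.3566 0.2842] [101.4413  81.6449] -9.8841 [0.3566 0.2841] 8066.5
part [0.356  0.2829] [62.0536 45.7509] -9.1888 [0.3566 0.2828] 2662.75
offset mm, tool axes [-0.7  1.3  0. ] moments [-0.2  1.3  0. ] yaw diff 0.7
board [ 0.6422 -0.1622] [106.4634  85.5559] -26.1468 [ 0.6422 -0.1623] 8600.25
part [ 0.6384 -0.1614] [53.7927 49.5489] -83.4802 [ 0.6386 -0.1619] 1939.5
offset mm, tool axes [-3.7 -1.2 -0. ] moments [-3.5 -0.8  0. ] yaw diff -57.3
board [0.6221 0.1213] [105.9165  85.8208] -8.3543 [0.6221 0.1213] 8553.125
part [0.6182 0.1198] [58.5 57.5] 0.0 [0.6188 0.1208] 2607.875
offset mm, tool axes [-4.   1.1  0. ] moments [-3.4  0.2  0. ] yaw diff 8.4
board [ 0.5218 -0.3776] [106.1037  86.7322] 6.5819 [ 0.522  -0.3776] 8666.75
part [ 0.5197 -0.3738] [82.0776 31.8489] 7.3524 [ 0.52   -0.3745] 2186.375
offset mm, tool axes [-1.6 -4.  -0. ] moments [-1.6 -3.3 -0. ] yaw diff 0.8
t53.98 pos [0.3307 0.2512 0.2253] yaw -83.4 tilt 0.04 j7 -2.32 w 0.651 gf 0.0 F [-0.4  0.1 -0.7]
 turn units 8.20 | shift now [ 5.285 10.356  1.39 ] | after turn [10.054  5.841  1.39 ]
```

```bash

python3 -m creep '[[0.44,0.86,0,0,0.65],[0.44,0.86,0,0,0.65],[0.44,0.86,0,0,0.65],[0.44,0.86,0,0,0.65],[0.44,0.86,0,0,0.65],[0.44,0.86,0,0,0.65],[0.44,0.86,0,0,0.65],[0.44,0.86,0,0,0.65],[0.44,0.86,0,0,0.65],[0.44,0.86,0,0,0.65],[0.44,0.86,0,0,0.65],[0.44,0.86,0,0,0.65]]' >/dev/null
python3 -m creep '[[0,0,0,1,0.65],[0,0,0,1,0.65],[0,0,0,1,0.65],[0,0,0,1,0.65],[0,0,0,1,0.65],[0,0,0,1,0.65],[0,0,0,1,0.65],[0,0,0.6,1,0.65],[0,0,0.7,0.2,0.65],[0,0,0,0,0.65],[0,0,0,0,0.65]]'
python3 - <<'E'
from h import *
im=grab('wrist'); off(im,(.642,-.1625),.036)
go([.642,-.1635],.07,63.8)
E
```

```text
clock: 56.85
position: [0.5883, -0.134, 0.1742]
ee_rot: [3.06, -0.709, 0.001]
force: [-0.4, 0.2, 0.3]
width: 0.649
gripper_force: 0.0
board [ 0.6425 -0.1624] [100.9194  81.394 ] -26.3233 [ 0.6425 -0.1624] 8057.625
part [ 0.6408 -0.164 ] [52.2778 46.5602] 33.1113 [ 0.6408 -0.164 ] 1807.0
offset mm, tool axes [-0.9  2.2 -0. ] moments [-0.8  2.2 -0. ] yaw diff 59.4
t56.90 pos [ 0.5886 -0.1338  0.1746] yaw -116.1 tilt 0.09 j7 -1.93 w 0.650 gf 0.0 F [ 0.7 -0.7  0.9]
 turn units 0.03 | shift now [1.521 0.078 2.619] | after turn [1.522 0.075 2.619]
```

It's confirmed at 2.4 mm, so I'll regrasp the nut and shift it.

```bash

python3 -m creep '[[0.5,0.02,0.4,0,0.7],[0.5,0,0.6,0,0.7],[0.48,0,0.8,0,0.7],[0,0,0.8,0,0.7],[0,0,0,0,0.7],[0,0,0,0,0.7]]' 
python3 -c "
from h import *
go([.6409,-.1625],.0105,63.8)"
```

```text
clock: 57.65
position: [0.6416, -0.1602, 0.0713]
ee_rot: [3.06, -0.708, 0.003]
force: [0.1, -0.3, 0.7]
width: 0.7
gripper_force: 0.0
t57.65 pos [ 0.6416 -0.1602  0.0713] yaw -116.1 tilt 0.12 j7 -1.91 w 0.700 gf 0.0 F [ 0.1 -0.3  0.7]
 turn units 0.03 | shift now [0.006 0.058 1.521] | after turn [0.007 0.058 1.521]
```

```bash

python3 -m creep '[[0,0.05,0.5,0.03,0.7],[0,0,0.5,0,0.7],[0,0,0.4,0,0.7],[0,0,0.11,0,0.7],[0,0,0,0,0.4],[0,0,0,0,0.4],[0,0,0,0,0.4],[0,0,0,0,0.4],[0,0,-0.2,0,0.4],[0,0,0,0,0.4],[0,0,0,0,0.4]]' 30
python3 -c "
from h import *
go([.6427,-.1609],.0105,63.8)"
```

```text
clock: 59.02
position: [0.6394, -0.1618, 0.0169]
ee_rot: [3.059, -0.712, -0.001]
force: [0.9, 1.0, -4.3]
width: 0.5
gripper_force: 30.0
t59.02 pos [ 0.6394 -0.1618  0.0169] yaw -116.2 tilt 0.06 j7 -1.91 w 0.500 gf 30.0 F [ 0.9  1.  -4.3]
 turn units 0.00 | shift now [ 0.065 -0.057  0.159] | after turn [ 0.065 -0.057  0.159]
```

```bash

python3 -m creep '[[0.035,-0.057,0,0,0.4],[0,0,0,0,0.4],[0,0,0.1,0,0.4],[0,0,0.05,0,0.4],[0,0,0.02,0,0.4],[0,0,0,0,0.4],[0,0,0,0,0.6],[0,0,0,0,0.65],[0,0,0,0,0.65]]'
python3 -m creep '[[0,0,-0.5,0,0.65],[0,0,-0.8,0,0.65],[0,0,-0.9,0,0.65],[0,0,-0.9,0,0.65],[-0.5,0,-0.9,0,0.65],[-0.7,0,-0.4,0,0.65],[-0.5,0,0,0,0.65],[0,0,0,0,0.65],[0,0,0,0,0.65]]'
python3 - <<'E'
from h import *
im=grab('wrist'); off(im,(.642,-.1625),.036); cv2.imwrite('pics/w10.png',im['pixels'])
s=grab('scene'); cv2.imwrite('pics/s1.png',s['pixels'])
E
```

```text
clock: 60.15
position: [0.6423, -0.1605, 0.0107]
ee_rot: [3.059, -0.712, 0.001]
force: [0.1, 0.4, 0.1]
width: 0.646
gripper_force: 0.0
clock: 61.28
position: [0.5817, -0.1308, 0.1871]
ee_rot: [3.059, -0.712, 0.002]
force: [-0.3, 0.4, -0.6]
width: 0.649
gripper_force: 0.0
board [ 0.6425 -0.1625] [101.0108  81.2699] -26.2883 [ 0.6424 -0.1625] 8050.5
part [ 0.6423 -0.1625] [52.4192 46.4561] 33.6901 [ 0.6425 -0.1625] 1805.125
offset mm, tool axes [-0.1  0.1 -0. ] moments [0. 0. 0.] yaw diff 60.0
```

View pics/s1.png

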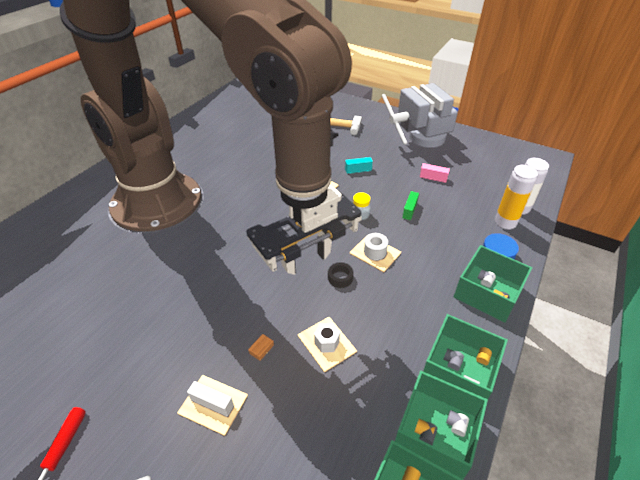

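The scene view shows the bar at (212,398), the nut at (327,338) and the bushing at (376,247), each on its board. The jar, tape and look-alikes are unmoved, and the gripper is free. The nut's offset is now 0.1 mm, and the V-block was checked at 1.3 mm, so I'm handing the job in.

```bash
python3 -c "
from cell import sign_off; print(sign_off())"
```

```text
the job is handed in; nothing more can be done
None
```

The job is handed in at about 61 s: all four parts stand upright on their matching silhouettes, measured within about 1.5 mm of centre and 1° of yaw, and the jar, tape and look-alikes were left where they were.

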